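# Pack the bedside tray organiser

### The job

Pack the bedside organiser: lay the power bank flat in the open lower tray, then gently lower the loose upper tray onto it so that all four corner lugs drop fully into the sockets. Then slide the organiser's end stop along its track until it just meets the upper tray, back it off to leave a gap of about 10 mm so that the tray can be lifted out again, and let go. Leave the other things on the table where they are.

Things in the scene. Friction and masses are not known exactly. Their poses are not given: they have to be found in the camera images.
- organiser: Fixed wooden board 340 x 150 x 10 mm carrying an open lower tray, 186 (x) x 140 (y) mm outside, walls 5, inner floor 15, rim 65 mm above the table. Sockets in its inner corners: 19 mm square, 18 deep, centred x +-78.5, y +-55.5; free floor between the corner posts x +-64, y +-65 mm. Origin: on the table under the tray's centre; x along the tray, z up. The board and stop track reach to x = -240 mm.
- upper_tray: Loose wooden tray 196 (x) x 144 (y) mm, 0.25-0.5 kg, on four tapered lugs 14 mm wide and long. Origin: under its centre, level with the lug tips; rim 55 mm up. Grip board along x in the middle: 14 mm thick, top part 110 mm long, top edge 85 mm up. Seats either way round with 2.5 mm play, lugs at the sockets' spacing, its origin then 51 mm above the table; overhangs the lower tray 5 mm at each end.
- power_bank: Loose black flat block with rounded edges, 105 (x) x 52 (y) x 24 mm high, about 0.2 kg, with two sockets in one end and four white dots on top. Origin: centre of its underside; x along its length.
- stop (a joint): End stop on the organiser's track, m along organiser x: 0 drawn back, up to 0.0695 at the tray; meets a centred seated upper tray's end wall at 0.065 (+-2.5 mm play). Friction 2 N, stays put. Upright plate 110 wide, 10 thick, top 85 mm above the table; behind it (away from the tray) an upright fin 14 mm thick (organiser's y), 46 long (x), top 95 mm up, to pinch from above.
- stop_face (a point): Mid-width of the stop's face that looks to the tray, 75 mm above the table; moves with the stop. At organiser x = -0.163 m + joint value, y = 0.
- stop_grip (a point): Point to pinch on the end stop's fin, 35 mm behind the face, 78 mm above the table (17 mm below the fin's top); moves with the stop. The fin's sides look along the organiser's y.
- glasses_case: Bystander: black rounded spectacle case, 160 long (x) x 58 x 58 mm high; origin at the centre of its underside.
- remote: Bystander: black remote control with grey buttons, 170 (x) x 45 x 18 mm high; origin at the centre of its underside.
- candle: Bystander: amber glass candle jar with a pale label and metal lid, 64 mm across, 75 mm high; origin at the centre of its underside.
- mug: Bystander: white mug, 80 mm across, 90 mm high; origin at the centre of its underside.
- clock: Bystander: white alarm clock, 45 (x) x 110 (y) x 69 mm high; origin at the centre of its underside.
Things that resemble listed ones, but are neither listed nor needed, are in the scene too. What is shaped like the power_bank but orange is not meant.

How it is judged:
By the outcome, as a careful person would: the job done as asked, in the order asked, and still so for the second after the job is handed in, with the robot touching nothing.
It also fails if it takes over 61 s, if anything falls off the work surface, if the arm or the gripper's body presses on something with over 40 N, if the wrist force passes 120 N, or if a joint passes its speed limit or range.

### The arm

A 7-joint arm with a two-finger parallel gripper is mounted at the origin on the work surface. World frame = base frame: x ahead of the robot, y to its left, z up, the work surface at z = 0. Lengths are in m, angles in rad, forces in N, time in s.
With the tool pointing down it reaches from about 0.4 to 0.9 m from the base axis. Payload 5.5 kg.
Tool frame: the origin (TCP) lies at the very end of the fingers, on their centre line; the grasp point (between the pads) lies ctrl.tcp_to_grasp behind it (ctrl.tcp_to_grasp is the distance from the TCP to the grasp point, in m); z points along the fingers, y is the line along which they close (so a half turn about z gives the same grasp; the last joint's range is limited). The gripper opens to 85 mm and grips with 20 to 120 N. Pads are 22 mm wide; open, the fingers measure 114 mm over their backs; the gripper's body (76 mm by 85 mm) begins 54 mm behind the grasp point. The pads swing forward as they close: fully open they stand 13 mm farther back than shut.
Start: joints at [1.491, 0.501, -0.427, 1.55, 0.221, 1.138, -0.21], TCP at [0.219, -0.612, 0.231] pointing down, gripper open.
Joint ranges: [-2.88, 2.88], [-0.31, 2.03], [-1.54, 1.56], [0.2, 2.42], [-1.41, 4.55], [0.19, 2.02], [-2.57, 2.57]. Speed limits (rad/s): [2.57, 2.57, 3.14, 3.14, 3.14, 3.14, 3.14].

### API

Orientations are given as a rotation vector (axis times angle).
In Python, from cell import ctrl gives the robot as it stands.
- The arm moves only by the tool play_rows, never from a script. Its argument "moves" is a list of rows, each a list of 6 numbers: the shift along the tool's x, y, z in m, then the turn, a rotation vector about the tool's x, y, z in units of 10 degrees (1.0 is 10 degrees). In form: [[dx, dy, dz, wx, wy, wz], ...]. A call has exactly 5 rows; each row is the pose to reach, as a shift and turn from the pose commanded when the call began, along the tool's axes at that moment; what a row does not reach only later rows make up. A row lasts 1/8 s, in which the tool goes at most 62.5 mm and 10.7 degrees, less where a joint would pass 70% of its speed; a pose out of reach is approached as far as the arm can. A call with a gripper value outside its range is refused whole. "jaw" is the gripper's target within -1 to 1 (fully open at 1, half-way at 0, shut at -1), set as the call begins (left out, the last holds). The fingers move at their own pace and stop on an object; the grip force is fixed at half the most. Time passes only in rows, so rows that repeat a pose let the fingers close, or fill a call up. It gives the time, the measured TCP pose, the force, the opening and the grip force at its end, in the units of the state.
- ctrl.state(): the state, without advancing time (a new reading comes with each control period).
- ctrl.get_image(name): name is "side" or "top"; returns a dict with "color" (420x560x3 uint8, red, green, blue), "depth" (420x560 float32, m along the optical axis (not along the pixel's ray), 0 where there is no reading), "fov_y" (degrees; the focal length in pixels is half the picture's height over the tangent of half this angle, whatever the lens; pixels are square), "cx", "cy" (the principal point, pixels), "k1" (the pictures are not rectified: a ray, as slopes to the right and down, at radius r is drawn at 1 + k1 r^2 times it, then the intrinsics apply), "rvec" (rotation vector, rad) and "tvec" (3), from world to camera coordinates, as OpenCV has them. Camera axes: x right, y down, z forward; pixel columns grow to the right and rows downward; lengths in m; the calibration is good to about 2 mm. A picture is of the moment at which its call begins.
- ctrl.finish_job(): hands the job in; it is judged then, once.
Trained networks look in a picture, given as the dict that the camera call returned (one of the last four; its "shot" number tells which), for a name from the list of things; names that differ only in an ending like _2 or _b are one class to them, and where a whole thing is asked for, a point or a joint stands for the part that bears it (a point fixed in the world has none). Each returns a list of dicts, best first, with "confidence" (0 to 1); they miss things now and then, are a little off and sometimes report something else, mostly with a low value. They report only what shows in the picture. A call takes as long as a camera call. They do not tell look-alikes from the thing itself.
- ctrl.recognise(target, picture): "position" ([x, y, z] in m, in world coordinates, good to about 4 mm: the middle of the surface that is visible of it).
- ctrl.spot_point(target, picture): "position" ([x, y, z] in m, in world coordinates, good to about 4 mm: a listed point, or the origin of a listed thing).
The state is a dict: "time": time; "qpos": joint angles; "dq": joint speeds; "tau": joint torques, N m; "tcp_pos": TCP position; "eef_rot": TCP orientation; "force": force on the tool from outside, world axes, zero at the start; "wrist_torque": the same for the moment, N m; "width": finger opening in m; "grasp_force": force on a finger pad.
Only numpy, scipy, OpenCV 4.12 (cv2) and the standard library are available. Lean on these libraries where they do the work, as an engineer would, in place of code of your own. Each camera call takes 0.05 s, during which the arm holds its last target. There are 200 camera calls.

## Working session

There is one attempt and no reset: what is moved stays moved. The work goes in short steps, Python scripts to look and compute and a tool call to move; the robot and the scene stay as the last step left them, time stands still between calls to the robot, and variables do not carry over. Pictures are saved under pics/ and viewed, at most 10 in all, crops included, and the job is handed in when it is done.

Besides the shell and the picture viewer there is one more tool, called after "Emit:" as name([rows], argument=value, ...), one row to a line, values as JSON. play_rows: Moves the arm, as the interface text tells. Its arguments: {"type":"object","properties":{"moves":{"type":"array"},"jaw":{"type":"number"}},"required":["moves"]}

```bash
ls; mkdir -p pics; cat > h.py <<'E'
import numpy as np, cv2
from cell import ctrl
from scipy.spatial.transform import Rotation as R
def cam(d):
    h=d["color"].shape[0]; f=h/2/np.tan(np.radians(d["fov_y"])/2)
    return f,R.from_rotvec(d["rvec"]).as_matrix(),np.array(d["tvec"])
def proj(d,P):
    f,Rm,t=cam(d); c=np.atleast_2d(P)@Rm.T+t; s=c[:,:2]/c[:,2:]
    s=s*(1+d["k1"]*(s**2).sum(1,keepdims=True)); return s*f+[d["cx"],d["cy"]]
def cloud(d):
    f,Rm,t=cam(d); h,w=d["depth"].shape
    u,v=np.meshgrid(np.arange(w),np.arange(h)); g=np.stack([(u-d["cx"])/f,(v-d["cy"])/f],-1)
    s=g.copy()
    for _ in range(8): s=g/(1+d["k1"]*(s**2).sum(-1,keepdims=True))
    z=d["depth"][...,None]; c=np.concatenate([s*z,z],-1)
    return (c-t)@Rm   # world points
def save(d,n): cv2.imwrite(f"pics/{n}.png",d["color"][...,::-1])
E
python3 - <<'E'
from h import *
for n in("side","top"):
    d=ctrl.get_image(n); save(d,n+"0"); print(n,d["fov_y"],d["k1"],d["cx"],d["cy"],"campos",-cam(d)[1].T@cam(d)[2])
    for t in "organiser upper_tray power_bank stop glasses_case remote candle mug clock".split():
        print(t,[(np.round(r["position"],3).tolist(),round(r["confidence"],2),proj(d,r["position"])[0].astype(int).tolist()) for r in ctrl.recognise(t,d)])
    for t in "organiser upper_tray power_bank stop_face stop_grip".split():
        print("sp",t,[(np.round(r["position"],3).tolist(),round(r["confidence"],2)) for r in ctrl.spot_point(t,d)])
print(ctrl.state(), ctrl.tcp_to_grasp)
E
```

```text
pics
side 43.384433713827576 0.04337421061938216 264.80930778822756 207.43005220093852 campos [0.4302002  1.04534789 1.04734495]
organiser [([0.573, -0.103, 0.029], 0.79, [252, 213])]
upper_tray [([0.572, 0.264, 0.037], 0.57, [235, 312]), ([0.549, -0.217, 0.06], 0.21, [265, 182])]
power_bank [([0.351, -0.24, 0.03], 0.83, [329, 189]), ([0.253, -0.356, 0.022], 0.66, [360, 171]), ([0.375, -0.49, 0.02], 0.59, [323, 146]), ([0.493, -0.62, 0.022], 0.53, [291, 124])]
stop [([0.553, -0.216, 0.057], 0.9, [263, 183])]
glasses_case [([0.366, 0.273, 0.049], 0.92, [322, 320])]
remote [([0.528, 0.479, 0.021], 0.84, [241, 402])]
candle [([0.376, -0.011, 0.048], 0.89, [320, 235])]
mug [([0.518, -0.425, 0.064], 0.79, [280, 143])]
clock [([0.76, 0.037, 0.059], 0.97, [178, 234])]
sp organiser [([0.579, -0.062, -0.002], 0.91)]
sp upper_tray []
sp power_bank [([0.353, -0.256, 0.005], 0.89), ([0.376, -0.512, -0.004], 0.83), ([0.502, -0.608, 0.0], 0.65), ([0.251, -0.366, -0.0], 0.64)]
sp stop_face [([0.557, -0.22, 0.075], 0.72)]
sp stop_grip [([0.55, -0.25, 0.078], 0.77)]
top 53.045216094477695 -0.07784882
[... 1037 characters left out ...]
': array([ 1.49120528,  0.50090608, -0.42700042,  1.55042281,  0.22082791,
        1.13832417, -0.21032141]), 'dq': array([ 4.36766671e-04,  3.66200169e-04, -1.14358000e-03,  9.58198497e-04,
        1.61925601e-04,  7.31796654e-05, -5.76882600e-04]), 'tau': array([ 7.59443428e-04, -5.69365060e+01, -5.81044346e+00, -2.81329322e+01,
        1.26441559e-02,  2.01494535e-03,  5.86128181e-05]), 'tcp_pos': array([ 0.21849519, -0.61215485,  0.23129638]), 'eef_rot': array([-3.09552448e+00, -5.35854749e-01,  1.35587528e-07]), 'force': array([ 0.09818073,  0.1313809 , -0.28545908]), 'wrist_torque': array([-0.00165032, -0.01725594,  0.01865111]), 'grasp_force': 0.0, 'width': 0.08541492542202068} 0.0187
```

View pics/top0.png

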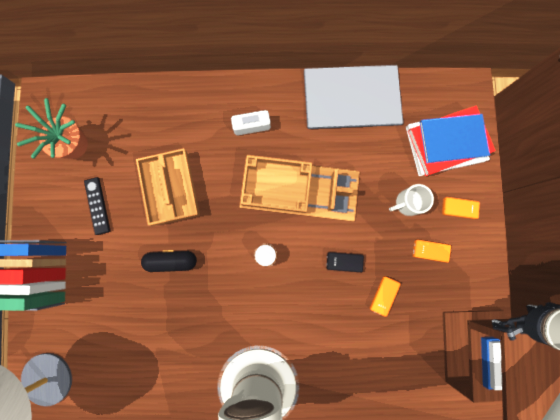

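View pics/side0.png

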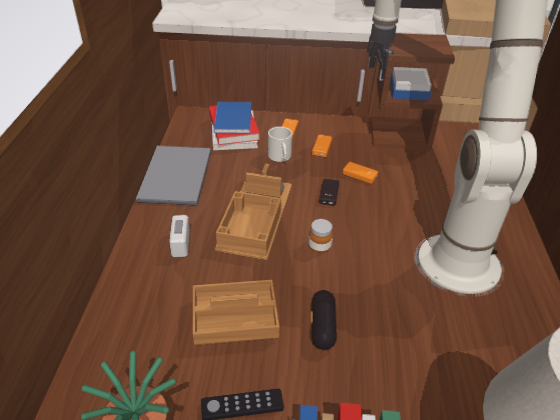

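The top view shows four power-bank shapes. The black one is at (345,262) and orange ones are at (462,208), (432,251) and (385,297), so I choose the black one. The upper tray is at (167,186) and the organiser at (300,187), with its stop on the right at about (345,190). Next I'll fit the poses from depth.

```bash
cat > m.py <<'E'
from h import *
ds={n:ctrl.get_image(n) for n in("top","side")}
cl={n:cloud(d) for n,d in ds.items()}
def rect(n,c,r,z0,z1,lab):
    P=cl[n]; m=(np.hypot(P[...,0]-c[0],P[...,1]-c[1])<r)&(P[...,2]>z0)&(P[...,2]<z1)&(ds[n]["depth"]>0)
    q=P[m]
    if len(q)<8: print(n,lab,"few",len(q));return
    (cx,cy),(w,h),_=a=cv2.minAreaRect((q[:,:2]*1000).astype(np.float32))
    b=cv2.boxPoints(a); e=max((b[1]-b[0],b[2]-b[1]),key=np.linalg.norm)
    print(n,lab,"c",round(cx,1),round(cy,1),"size",sorted((round(w,1),round(h,1))),"ang",round(np.degrees(np.arctan2(e[1],e[0]))%180,1),"zmed",round(np.median(q[:,2]),4),len(q))
if __name__=="__main__":
    for n in ds:
        rect(n,(.354,-.252),.085,.012,.04,"bank")
        rect(n,(.574,.256),.16,.072,.1,"gripboard")
        rect(n,(.574,.256),.16,.045,.065,"trayrim")
        rect(n,(.574,.256),.16,.01,.1,"trayall")
        rect(n,(.577,-.063),.125,.058,.075,"orgrim")
        rect(n,(.577,-.063),.125,.02,.075,"orgall")
        rect(n,(.55,-.235),.08,.075,.1,"stop")
        rect(n,(.55,-.245),.08,.088,.11,"fin")
        rect(n,(.577,-.13),.23,.005,.0125,"board")
    d=ds["top"]; c=cv2.resize(d["color"][230:330,310:490],None,fx=4,fy=4,interpolation=2); cv2.imwrite("pics/bank.png",c[...,::-1])
    d=ds["top"]; c=cv2.resize(d["color"][140:230,130:370],None,fx=3.3,fy=3.3,interpolation=2); cv2.imwrite("pics/trays.png",c[...,::-1])
E
python3 m.py
```

```text
top bank c 351.5 -257.1 size [52.1, 104.3] ang 83.8 zmed 0.024 652
top gripboard c 573.5 253.3 size [15.4, 109.8] ang 11.6 zmed 0.0843 226
top trayrim c 574.4 252.7 size [145.6, 198.7] ang 11.8 zmed 0.0542 741
top trayall c 574.3 252.6 size [145.8, 198.7] ang 11.7 zmed 0.0212 3567
top orgrim c 575.7 -63.6 size [141.2, 186.1] ang 82.1 zmed 0.0649 578
top orgall c 575.5 -63.5 size [141.4, 186.1] ang 82.1 zmed 0.0587 1130
top stop c 549.2 -246.8 size [56.7, 107.8] ang 171.9 zmed 0.0863 256
top fin c 570.6 -251.7 size [54.7, 62.2] ang 170.1 zmed 0.0943 102
top board c 582.3 -129.8 size [439.1, 451.0] ang 63.1 zmed 0.0098 2199
side bank c 353.9 -251.8 size [51.9, 115.6] ang 84.0 zmed 0.0221 390
side gripboard c 576.8 257.9 size [19.5, 108.2] ang 11.2 zmed 0.0826 368
side trayrim c 575.9 255.3 size [151.0, 194.2] ang 11.6 zmed 0.0535 1368
side trayall c 575.7 256.2 size [152.0, 194.7] ang 11.3 zmed 0.0361 4856
side orgrim c 578.8 -58.7 size [141.6, 194.8] ang 82.3 zmed 0.0632 572
side orgall c 578.4 -60.3 size [141.5, 199.9] ang 82.2 zmed 0.0493 1815
side stop c 557.3 -216.5 size [79.6, 81.7] ang 127.2 zmed 0.0831 210
side fin c 558.0 -242.7 size [53.4, 87.1] ang 171.2 zmed 0.093 51
side board c 592.2 -112.3 size [383.5, 431.9] ang 171.5 zmed 0.0096 927
```

View pics/bank.png

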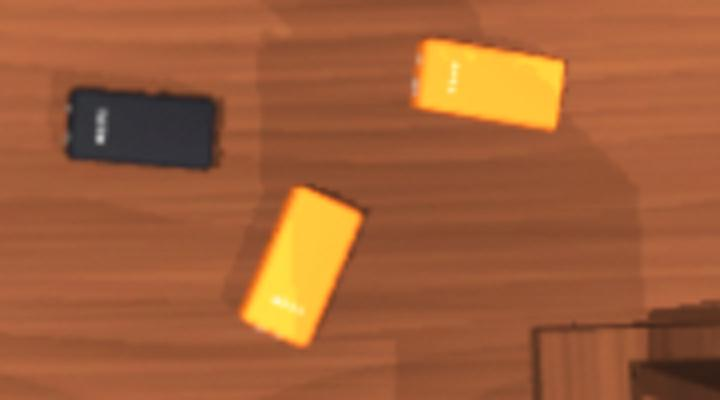

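View pics/trays.png

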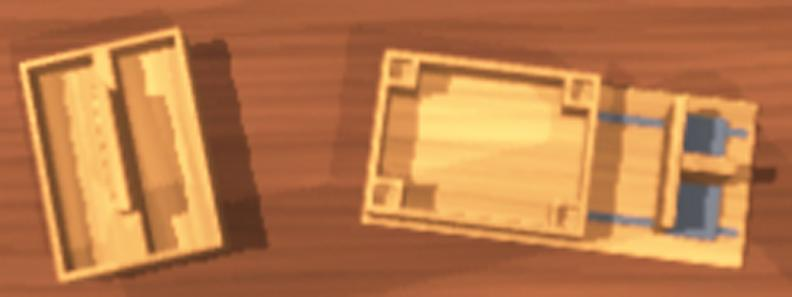

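The crop confirms the black block has four white dots and is at (345,262). Top and side views agree on the sizes. I estimate the bank at (352.5,-256.5) with angle 84°, the tray at (575.2,253.2) with angle 11.6°, and the organiser at (576.7,-63.3) with angle 82.1°.

```bash
cat > g.py <<'E'
import sys
from h import *
def go(x,y,z,a):
    "shift/turn from measured pose to TCP (x,y,z mm), pointing down, tool-x yaw a deg"
    s=ctrl.state(); T=R.from_rotvec(s["eef_rot"])
    G=R.from_euler("z",a,degrees=True)*R.from_euler("x",180,degrees=True)
    p=T.inv().apply(np.array([x,y,z])/1000-s["tcp_pos"]); w=(T.inv()*G).as_rotvec(degrees=True)/10
    print("shift",p.round(4),"turn",w.round(3),"t",round(s["time"],2),"w",round(s["width"],4),"F",s["force"].round(1),"q7",s["qpos"][6].round(2))
if __name__=="__main__": go(*map(float,sys.argv[1:5]))
E
python3 g.py 352.5 -256.5 120 84
```

```text
shift [ 0.2458 -0.2899  0.1113] turn [ 0.    -0.    -6.436] t 1.6 w 0.0853 F [-0.6  0.7 -0.2] q7 -0.21
```

Emit:
play_rows([
  [0.03,-0.036,0.01,0,0,-0.9],
  [0.065,-0.076,0.02,0,0,-1.8],
  [0.1,-0.116,0.035,0,0,-2.7],
  [0.13,-0.155,0.05,0,0,-3.6],
  [0.165,-0.194,0.07,0,0,-4.5],
])

```text
time: 2.22
tcp_pos: [0.3091, -0.3731, 0.1615]
eef_rot: [2.65, 1.685, -0.001]
force: [0.5, -0.5, -0.9]
width: 0.0856
grasp_force: 0.0
```

```bash
python3 g.py 352.5 -256.5 60 84
```

```text
shift [ 0.1241 -0.0103  0.1013] turn [ 0.007  0.009 -1.91 ] t 2.23 w 0.0856 F [ 0.5 -0.5 -0.9] q7 0.14
```

Emit:
play_rows([
  [0.04,-0.003,0.02,0,0,-0.6],
  [0.08,-0.006,0.045,0,0,-1.2],
  [0.122,-0.01,0.07,0,0,-1.9],
  [0.122,-0.01,0.09,0,0,-1.9],
  [0.122,-0.01,0.09,0,0,-1.9],
])

```text
time: 2.85
tcp_pos: [0.3513, -0.2585, 0.0705]
eef_rot: [-2.338, -2.095, 0.0]
force: [-0.5, -0.1, 0.8]
width: 0.0855
grasp_force: 0.0
```

```bash
python3 - <<'E'
from g import *
go(352.5,-256.5,2,84)
d=ctrl.get_image("side"); c=cv2.resize(d["color"][130:250,260:420],None,fx=4,fy=4,interpolation=2); cv2.imwrite("pics/s1.png",c[...,::-1])
E
```

```text
shift [0.002  0.0011 0.0685] turn [-0.011 -0.009 -0.028] t 2.85 w 0.0855 F [-0.5 -0.1  0.8] q7 0.04
```

View pics/s1.png

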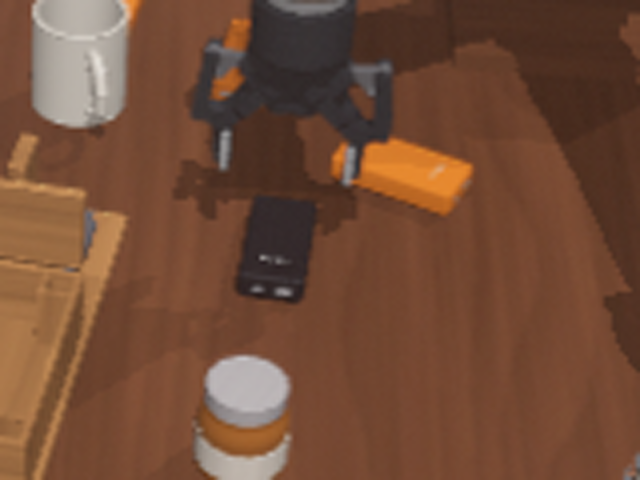

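The open fingers straddle the black bank, at crop (222,165) and (350,180), with the bank at (275,250) below. I'll go down and close.

Emit:
play_rows([
  [0.002,0.001,0.025,0,0,0],
  [0.002,0.001,0.045,0,0,0],
  [0.002,0.001,0.058,0,0,0],
  [0.002,0.001,0.067,0,0,0],
  [0.002,0.001,0.067,0,0,0],
])

```text
time: 3.52
tcp_pos: [0.3531, -0.2577, 0.0042]
eef_rot: [-2.341, -2.094, 0.0]
force: [-0.0, -0.8, 0.1]
width: 0.0847
grasp_force: 0.0
```

Emit:
play_rows([
  [0,0,0,0,0,0],
  [0,0,0,0,0,0],
  [0,0,0,0,0,0],
  [0,0,0,0,0,0],
  [0,0,0,0,0,0],
], jaw=-1)

```text
time: 4.15
tcp_pos: [0.3531, -0.2579, 0.0051]
eef_rot: [2.341, 2.094, -0.001]
force: [-2.3, 0.8, 6.8]
width: 0.0507
grasp_force: 62.0
```

Emit:
play_rows([
  [0,0,0,0,0,0],
  [0,0,-0.02,0,0,0],
  [0,0,-0.05,0,0,0],
  [0,0,-0.09,0,0,0],
  [0,0,-0.12,0,0,0],
])

```text
time: 4.78
tcp_pos: [0.3531, -0.2575, 0.1257]
eef_rot: [2.341, 2.095, -0.0]
force: [0.5, -0.4, -2.2]
width: 0.0503
grasp_force: 64.5
```

```bash
python3 g.py 576.7 -63.3 120 82.1; python3 g.py 352.5 -256.5 2 84 
```

```text
shift [0.2178 0.2007 0.0057] turn [0.002 0.002 0.155] t 4.78 w 0.0503 F [ 0.5 -0.4 -2.2] q7 0.13
shift [ 0.001  -0.0008  0.1237] turn [ 0.002  0.002 -0.035] t 4.78 w 0.0503 F [ 0.5 -0.4 -2.2] q7 0.13
```

Emit:
play_rows([
  [0.04,0.037,0,0,0,0.1],
  [0.085,0.078,0,0,0,0.15],
  [0.13,0.12,0,0,0,0.15],
  [0.176,0.162,0,0,0,0.15],
  [0.218,0.2,0,0,0,0.15],
])

```text
time: 5.4
tcp_pos: [0.5772, -0.0616, 0.1242]
eef_rot: [-2.368, -2.064, 0.0]
force: [0.0, -0.2, -1.9]
width: 0.0507
grasp_force: 64.4
```

Emit:
play_rows([
  [0,0,0.02,0,0,0],
  [0,0,0.04,0,0,0],
  [0,0,0.05,0,0,0],
  [0,0,0.055,0,0,0],
  [0,0,0.055,0,0,0],
])

```text
time: 6.02
tcp_pos: [0.5757, -0.0639, 0.0692]
eef_rot: [-2.37, -2.062, 0.001]
force: [0.1, -0.6, -2.6]
width: 0.0504
grasp_force: 64.4
```

```bash
python3 g.py 576.7 -63.3 21 82.1
```

```text
shift [0.0008 0.0009 0.0482] turn [-0.002  0.001 -0.003] t 6.03 w 0.0504 F [ 0.1 -0.6 -2.6] q7 -0.52
```

Emit:
play_rows([
  [0.001,0.001,0.02,0,0,0],
  [0.001,0.001,0.035,0,0,0],
  [0.001,0.001,0.043,0,0,0],
  [0.001,0.001,0.047,0,0,0],
  [0.001,0.001,0.047,0,0,0],
])

```text
time: 6.65
tcp_pos: [0.5771, -0.062, 0.0221]
eef_rot: [-2.368, -2.064, 0.0]
force: [-0.2, 1.4, -2.8]
width: 0.0509
grasp_force: 64.4
```

Emit:
play_rows([
  [0,0,0,0,0,0],
  [0,0,0,0,0,0],
  [0,0,0,0,0,0],
  [0,0,0,0,0,0],
  [0,0,0,0,0,0],
], jaw=0.5)

```text
time: 7.28
tcp_pos: [0.5772, -0.0623, 0.0224]
eef_rot: [2.368, 2.064, 0.0]
force: [-0.4, -0.5, -0.0]
width: 0.0639
grasp_force: 0.0
```

Emit:
play_rows([
  [0,0,-0.02,0,0,0],
  [0,0,-0.05,0,0,0],
  [0,0,-0.1,0,0,0],
  [0,0,-0.14,0,0,0],
  [0,0,-0.14,0,0,0],
])

```text
time: 7.9
tcp_pos: [0.5801, -0.0619, 0.1674]
eef_rot: [2.363, 2.06, 0.008]
force: [-0.8, 0.3, -0.6]
width: 0.0641
grasp_force: 0.0
```

```bash
python3 g.py 575.2 253.2 140 11.6
```

```text
shift [ 0.3115 -0.0481  0.0269] turn [ 0.041 -0.027  7.056] t 7.9 w 0.0641 F [-0.8  0.3 -0.6] q7 -0.44
```

Emit:
play_rows([
  [0.045,-0.007,0,0,0,1.0],
  [0.09,-0.014,0,0,0,2.0],
  [0.135,-0.021,0,0,0,3.0],
  [0.185,-0.028,0,0,0,4.0],
  [0.23,-0.036,0,0,0,5.0],
])

```text
time: 8.52
tcp_pos: [0.5723, 0.1723, 0.1623]
eef_rot: [-3.021, -0.862, 0.001]
force: [0.4, 0.9, -0.5]
width: 0.064
grasp_force: 0.0
```

```bash
python3 m.py | grep -E "^top"; python3 g.py 575.2 253.2 120 11.6
```

```text
top bank few 0
top gripboard few 0
top trayrim c 579.0 261.1 size [51.0, 237.8] ang 154.6 zmed 0.0543 89
top trayall c 583.9 269.8 size [70.8, 241.1] ang 154.6 zmed 0.0522 136
top orgrim c 575.2 -63.7 size [141.0, 186.4] ang 82.4 zmed 0.0649 575
top orgall c 575.2 -63.7 size [141.3, 186.3] ang 82.3 zmed 0.0436 1778
top stop c 549.7 -246.8 size [56.7, 107.3] ang 172.1 zmed 0.0864 254
top fin c 554.4 -248.8 size [54.8, 93.9] ang 169.3 zmed 0.0944 104
top board c 574.4 -134.2 size [436.1, 445.4] ang 114.7 zmed 0.0096 1993
shift [ 0.0435 -0.06    0.0434] turn [-0.025 -0.01   2.09 ] t 8.62 w 0.0643 F [ 0.3  0.5 -0.6] q7 -1.63
```

Emit:
play_rows([
  [0.012,-0.015,0.005,0,0,0.6],
  [0.024,-0.033,0.012,0,0,1.2],
  [0.035,-0.05,0.022,0,0,1.8],
  [0.0435,-0.06,0.035,0,0,2.1],
  [0.0435,-0.06,0.043,0,0,2.1],
], jaw=0.1)

```text
time: 9.25
tcp_pos: [0.5769, 0.2454, 0.1186]
eef_rot: [-3.126, -0.31, 0.002]
force: [-0.3, 0.2, -0.6]
width: 0.0469
grasp_force: 0.0
```

```bash
python3 - <<'E'
from g import *
d=ctrl.get_image("side"); d2=ctrl.get_image("top")
a=cv2.resize(d["color"][220:360,160:320],None,fx=2.5,fy=2.5,interpolation=2);b=cv2.resize(d2["color"][130:270,220:380],None,fx=2.5,fy=2.5,interpolation=2)
cv2.imwrite("pics/s2.png",np.hstack([a,b])[...,::-1])
go(575.2,253.2,54,11.6)
E
```

```text
shift [ 0.0004 -0.0103  0.0641] turn [ 0.006  0.015 -0.039] t 9.35 w 0.0467 F [ 0.9  0.5 -0. ] q7 -2.09
```

View pics/s2.png

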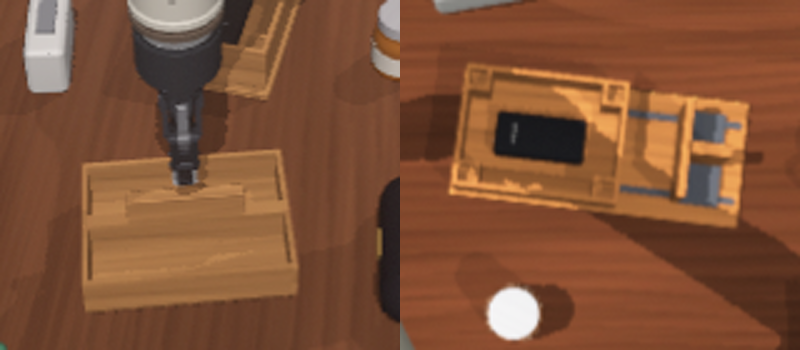

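The bank lies flat and centred in the lower tray, at crop right (540,138). The gripper is over the grip board and still needs a 10 mm correction.

Emit:
play_rows([
  [0,-0.006,0,0,0,0],
  [0,-0.01,0.008,0,0,0],
  [0,-0.01,0.017,0,0,0],
  [0,-0.01,0.02,0,0,0],
  [0,-0.01,0.02,0,0,0],
])

```text
time: 9.98
tcp_pos: [0.5757, 0.2539, 0.0988]
eef_rot: [3.126, 0.305, -0.001]
force: [0.4, 0.2, 0.2]
width: 0.047
grasp_force: 0.0
```

```bash
python3 g.py 575.2 253.2 54 11.6
```

```text
shift [-0.0006  0.0006  0.0448] turn [ 0.002  0.005 -0.047] t 9.97 w 0.047 F [0.4 0.2 0.2] q7 -2.12
```

Emit:
play_rows([
  [0,0,0.015,0,0,-0.05],
  [0,0,0.03,0,0,-0.05],
  [0,0,0.04,0,0,-0.05],
  [0,0,0.045,0,0,-0.05],
  [0,0,0.045,0,0,-0.05],
])

```text
time: 10.6
tcp_pos: [0.5757, 0.2543, 0.0538]
eef_rot: [3.125, 0.319, -0.001]
force: [-0.1, 0.0, 0.2]
width: 0.0471
grasp_force: 0.0
```

Emit:
play_rows([
  [0,0,0,0,0,0],
  [0,0,0,0,0,0],
  [0,0,0,0,0,0],
  [0,0,0,0,0,0],
  [0,0,0,0,0,0],
], jaw=-1)

```text
time: 11.22
tcp_pos: [0.5764, 0.2545, 0.055]
eef_rot: [-3.125, -0.319, -0.002]
force: [-0.3, -1.3, 5.1]
width: 0.013
grasp_force: 59.2
```

```bash
python3 g.py 575.2 253.2 54 11.6;python3 m.py | grep tray
```

```text
shift [-0.0014  0.0011  0.001 ] turn [-0.001 -0.006  0.004] t 11.22 w 0.013 F [-0.3 -1.3  5.1] q7 -2.14
top trayrim c 603.2 196.4 size [87.6, 217.3] ang 36.9 zmed 0.0542 286
top trayall c 579.5 229.1 size [97.2, 198.3] ang 11.8 zmed 0.0213 1203
side trayrim c 575.6 256.2 size [150.7, 194.1] ang 11.7 zmed 0.0533 1283
side trayall c 576.2 256.2 size [150.7, 195.4] ang 11.6 zmed 0.0349 4559
```

Emit:
play_rows([
  [0,0,-0.015,0,0,0],
  [0,0,-0.04,0,0,0],
  [0,0,-0.07,0,0,0],
  [0,0,-0.1,0,0,0],
  [0,0,-0.12,0,0,0],
])

```text
time: 11.95
tcp_pos: [0.576, 0.2544, 0.1759]
eef_rot: [-3.125, -0.319, -0.001]
force: [0.6, 0.5, -2.8]
width: 0.013
grasp_force: 58.6
```

```bash
python3 g.py 576.6 -61.1 170 82.2
```

```text
shift [-0.0631  0.3091  0.0058] turn [ 2.000e-03 -5.000e-03 -7.055e+00] t 11.95 w 0.013 F [ 0.6  0.5 -2.8] q7 -2.07
```

Emit:
play_rows([
  [-0.005,0.025,0,0,0,-0.6],
  [-0.013,0.063,0,0,0,-1.45],
  [-0.022,0.105,0,0,0,-2.4],
  [-0.03,0.147,0,0,0,-3.35],
  [-0.038,0.19,0,0,0,-4.3],
])

```text
time: 12.58
tcp_pos: [0.5764, 0.0591, 0.1741]
eef_rot: [-2.787, -1.45, 0.002]
force: [0.5, -0.2, -2.8]
width: 0.013
grasp_force: 58.7
```

```bash
python3 g.py 576.6 -61.1 170 82.2
```

```text
shift [-0.0983  0.0691  0.0041] turn [-0.005  0.004 -2.723] t 12.57 w 0.013 F [ 0.5 -0.2 -2.8] q7 -1.06
```

Emit:
play_rows([
  [-0.032,0.022,0,0,0,-0.9],
  [-0.062,0.044,0,0,0,-1.7],
  [-0.086,0.06,0,0,0,-2.4],
  [-0.098,0.069,0,0,0,-2.7],
  [-0.098,0.069,0,0,0,-2.7],
])

```text
time: 13.2
tcp_pos: [0.576, -0.0614, 0.1739]
eef_rot: [-2.381, -2.049, 0.002]
force: [-0.5, 0.4, -2.8]
width: 0.0134
grasp_force: 58.7
```

```bash
python3 g.py 576.6 -61.1 170 82.2
```

```text
shift [0.0004 0.0005 0.0038] turn [-0.007  0.004 -0.078] t 13.2 w 0.0134 F [-0.5  0.4 -2.8] q7 -0.44
```

Emit:
play_rows([
  [0,0,0.01,0,0,-0.08],
  [0,0,0.02,0,0,-0.08],
  [0,0,0.03,0,0,-0.08],
  [0,0,0.04,0,0,-0.08],
  [0,0,0.04,0,0,-0.08],
])

```text
time: 13.82
tcp_pos: [0.5758, -0.0591, 0.1331]
eef_rot: [-2.361, -2.069, 0.002]
force: [-0.5, -0.4, -2.9]
width: 0.0133
grasp_force: 58.6
```

```bash
python3 - <<'E'
import m
from m import *
for n in ds:
    rect(n,(.577,-.063),.13,.125,.141,"heldrim")
    rect(n,(.577,-.063),.13,.09,.141,"heldall")
    rect(n,(.577,-.063),.13,.05,.071,"orgrim")
    d=ds[n]
a=cv2.resize(ds["side"]["color"][150:270,200:310],None,fx=3.6,fy=4,interpolation=2);b=cv2.resize(ds["top"]["color"][140:240,230:370],None,fx=2.8,fy=4.8,interpolation=2)
b=cv2.resize(b,(392,480));a=cv2.resize(a,(396,480));cv2.imwrite("pics/s3.png",np.hstack([a,b])[...,::-1])
from g import go
go(576.6,-61.1,135,82.2)
E
```

```text
top heldrim c 573.4 -62.2 size [143.5, 197.9] ang 83.2 zmed 0.1328 294
top heldall c 573.7 -62.3 size [144.5, 196.7] ang 82.7 zmed 0.0988 1156
top orgrim few 7
side heldrim c 578.2 -58.5 size [146.7, 206.5] ang 82.8 zmed 0.1318 551
side heldall c 578.0 -58.5 size [147.1, 206.6] ang 82.8 zmed 0.1014 2570
side orgrim c 578.9 -56.8 size [140.6, 189.7] ang 82.1 zmed 0.0598 435
shift [-0.0019  0.0002 -0.0007] turn [-0.001 -0.001  0.025] t 13.93 w 0.0131 F [-0.4  0.2 -3.9] q7 -0.46
```

View pics/s3.png

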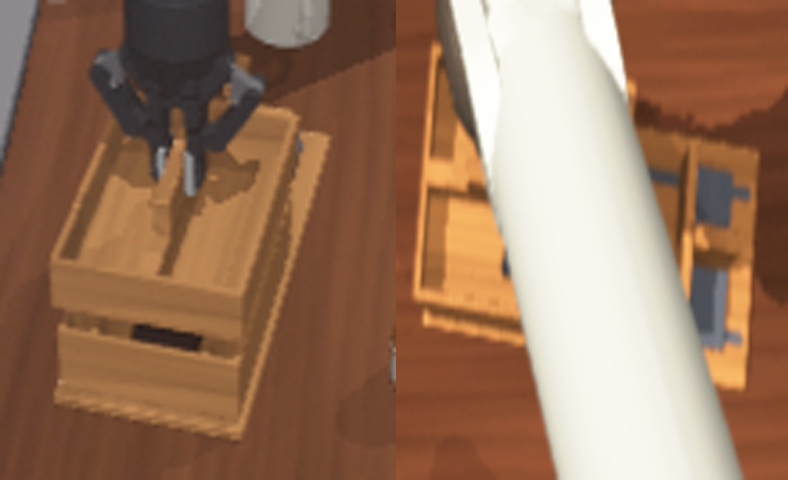

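The tray hangs level above the organiser in the side view, at crop left (160,260), about 2 mm too far toward +y and about 0.4° off. I'll correct this and lower slowly.

Emit:
play_rows([
  [-0.0015,0.0008,0,0,0,0.04],
  [-0.0015,0.0008,0,0,0,0.04],
  [-0.0015,0.0008,0.005,0,0,0.04],
  [-0.0015,0.0008,0.009,0,0,0.04],
  [-0.0015,0.0008,0.012,0,0,0.04],
])

```text
time: 14.55
tcp_pos: [0.577, -0.0609, 0.1218]
eef_rot: [-2.37, -2.062, 0.001]
force: [0.0, -0.3, -4.1]
width: 0.0131
grasp_force: 58.8
```

```bash
python3 g.py 577.3 -61.1 106 82.2
```

```text
shift [-0.0002  0.0004  0.0158] turn [-0.003  0.    -0.015] t 14.55 w 0.0131 F [ 0.  -0.3 -4.1] q7 -0.47
```

Emit:
play_rows([
  [0,0,0.002,0,0,0],
  [0,0,0.003,0,0,0],
  [0,0,0.004,0,0,0],
  [0,0,0.005,0,0,0],
  [0,0,0.006,0,0,0],
])

```text
time: 15.18
tcp_pos: [0.5773, -0.0609, 0.1163]
eef_rot: [2.37, 2.062, 0.0]
force: [-0.6, -0.5, -2.6]
width: 0.0132
grasp_force: 58.8
```

Emit:
play_rows([
  [0,0,0.001,0,0,0],
  [0,0,0.002,0,0,0],
  [0,0,0.003,0,0,0],
  [0,0,0.004,0,0,0],
  [0,0,0.004,0,0,0],
])

```text
time: 15.8
tcp_pos: [0.5771, -0.0609, 0.1122]
eef_rot: [-2.37, -2.062, 0.0]
force: [-0.0, -0.1, -2.8]
width: 0.0131
grasp_force: 58.8
```

Emit:
play_rows([
  [0,0,0.001,0,0,0],
  [0,0,0.002,0,0,0],
  [0,0,0.003,0,0,0],
  [0,0,0.004,0,0,0],
  [0,0,0.004,0,0,0],
])

```text
time: 16.42
tcp_pos: [0.5771, -0.0609, 0.1082]
eef_rot: [-2.37, -2.062, 0.0]
force: [0.3, -0.1, -2.4]
width: 0.0129
grasp_force: 58.8
```

Emit:
play_rows([
  [0,0,0.001,0,0,0],
  [0,0,0.0015,0,0,0],
  [0,0,0.002,0,0,0],
  [0,0,0.002,0,0,0],
  [0,0,0.002,0,0,0],
])

```text
time: 17.05
tcp_pos: [0.5772, -0.0609, 0.1063]
eef_rot: [2.37, 2.062, 0.0]
force: [-0.4, -0.0, -2.7]
width: 0.0135
grasp_force: 58.8
```

Emit:
play_rows([
  [0,0,0.0004,0,0,0],
  [0,0,0.0008,0,0,0],
  [0,0,0.0012,0,0,0],
  [0,0,0.0012,0,0,0],
  [0,0,0.0012,0,0,0],
])

```text
time: 17.68
tcp_pos: [0.5773, -0.0609, 0.106]
eef_rot: [2.37, 2.061, -0.0]
force: [-3.5, -0.9, 6.7]
width: 0.0132
grasp_force: 60.0
```

```bash
python3 - <<'E'
from m import *
for n in ds:
    rect(n,(.577,-.063),.125,.098,.113,"rim")
    P=cl[n]; q=P[(np.hypot(P[...,0]-.577,P[...,1]+.063)<.125)&(P[...,2]>.09)&(P[...,2]<.113)]; print(np.median(q[:,2]))
E
```

```text
top rim c 575.2 -64.0 size [144.3, 196.4] ang 82.2 zmed 0.1056 287
0.10508424120293866
side rim c 579.2 -58.8 size [145.6, 204.7] ang 82.4 zmed 0.1039 530
0.10208226783988533
```

Contact came at the seated height: rim about 0.1056, and the top view puts the tray centre at (575.2,-64.0), matching the organiser. I'll release it and rise.

Emit:
play_rows([
  [0,0,-0.0005,0,0,0],
  [0,0,-0.0005,0,0,0],
  [0,0,-0.0005,0,0,0],
  [0,0,-0.0005,0,0,0],
  [0,0,-0.0005,0,0,0],
], jaw=0.0)

```text
time: 18.4
tcp_pos: [0.5772, -0.0609, 0.1056]
eef_rot: [-2.37, -2.062, -0.0]
force: [0.6, -0.5, -0.7]
width: 0.0429
grasp_force: 0.0
```

Emit:
play_rows([
  [0,0,-0.02,0,0,0],
  [0,0,-0.05,0,0,0],
  [-0.03,0,-0.08,0,0,0],
  [-0.08,0,-0.08,0,0,0],
  [-0.13,0,-0.08,0,0,0],
])

```text
time: 19.02
tcp_pos: [0.56, -0.1908, 0.188]
eef_rot: [2.367, 2.062, 0.002]
force: [0.3, -0.1, -0.2]
width: 0.0427
grasp_force: 0.0
```

```bash
python3 - <<'E'
from m import *
from g import go
O=np.array([576.9,-63.0]);a=np.radians(82.2);ux=np.array([np.cos(a),np.sin(a)]);uy=np.array([-ux[1],ux[0]])
for n in ds:
    d=ds[n]
    rect(n,(.577,-.063),.125,.098,.112,"rim")
    P=cl[n]; L=np.stack([(P[...,:2]*1000-O)@ux,(P[...,:2]*1000-O)@uy],-1); z=P[...,2]
    mk=(L[...,0]>-225)&(L[...,0]<-130)&(abs(L[...,1])<60)
    q=L[mk&(z>.079)&(z<.088)]; print(n,"plate",len(q),np.percentile(q[:,0],[2,25,50,75,98]).round(1) if len(q) else 0)
    q=L[mk&(z>.089)&(z<.1)]; print(n,"fin",len(q),np.percentile(q,[2,50,98],axis=0).round(1).tolist() if len(q) else 0)
    for t in("stop_face","stop_grip"):
        for r in ctrl.spot_point(t,d)[:1]: p=np.array(r["position"])*1000; print(n,t,p.round(),((p[:2]-O)@ux).round(1),((p[:2]-O)@uy).round(1))
a=cv2.resize(ds["side"]["color"][150:270,200:310],None,fx=3.6,fy=4,interpolation=2);b=cv2.resize(ds["top"]["color"][140:240,230:370],None,fx=2.8,fy=4.8,interpolation=2)
b=cv2.resize(b,(392,480));a=cv2.resize(a,(396,480));cv2.imwrite("pics/s4.png",np.hstack([a,b])[...,::-1])
go(549,-253,140,82.2)
E
```

```text
top rim c 575.4 -64.2 size [144.8, 196.5] ang 82.0 zmed 0.1057 719
top plate 27 [-167.6 -165.8 -163.1 -161.2 -157.9]
top fin 2 [[-165.2, 42.2], [-161.8, 49.4], [-158.4, 56.6]]
top stop_face [ 555. -217.   75.] -155.5 0.8
top stop_grip [ 549. -255.   80.] -193.7 1.7
side rim c 579.0 -59.3 size [146.1, 205.1] ang 82.7 zmed 0.1039 642
side plate 125 [-198.4 -159.7 -156.3 -153.1 -148.8]
side fin 45 [[-205.9, -11.6], [-181.0, -0.7], [-156.4, 5.9]]
side stop_face [ 555. -220.   74.] -158.0 0.3
side stop_grip [ 549. -250.   81.] -189.6 2.4
shift [-0.0657 -0.0018  0.0466] turn [ 0.007 -0.004 -0.007] t 19.32 w 0.043 F [1.3 0.1 0.2] q7 -0.19
```

View pics/s4.png

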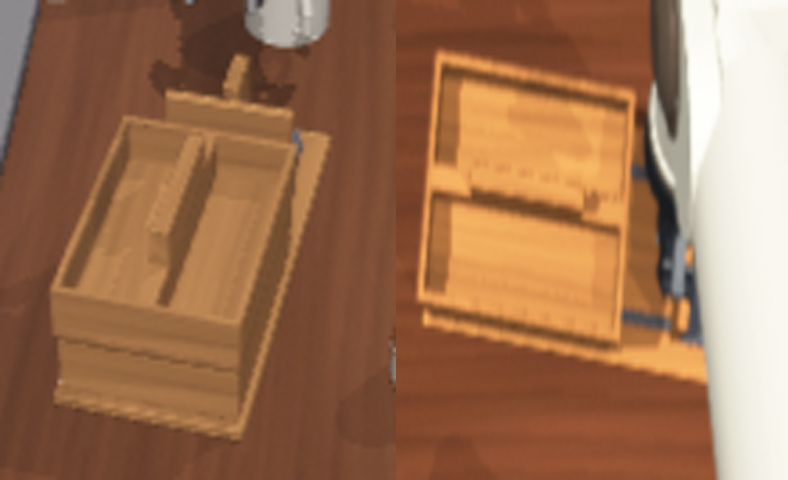

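The tray is seated, with no gap visible in the side view. The stop is at joint value of about 6 mm, so the grip point is near (550.8,-252.8). I'll move over it.

Emit:
play_rows([
  [-0.03,-0.0003,0.005,0,0,0],
  [-0.055,-0.0003,0.02,0,0,0],
  [-0.0655,-0.0003,0.045,0,0,0],
  [-0.0655,-0.0003,0.06,0,0,0],
  [-0.0655,-0.0003,0.06,0,0,0],
])

```text
time: 19.95
tcp_pos: [0.549, -0.2529, 0.124]
eef_rot: [-2.366, -2.061, 0.001]
force: [-0.6, -0.0, -0.1]
width: 0.0427
grasp_force: 0.0
```

```bash
python3 - <<'E'
from g import *
go(550.8,-252.8,60,82.2)
d=ctrl.get_image("side"); c=cv2.resize(d["color"][120:240,210:350],None,fx=4,fy=4,interpolation=2); cv2.imwrite("pics/s5.png",c[...,::-1])
E
```

```text
shift [0.0002 0.0019 0.064 ] turn [-0.016 -0.011 -0.008] t 19.95 w 0.0427 F [-0.6 -0.  -0.1] q7 -0.12
```

View pics/s5.png

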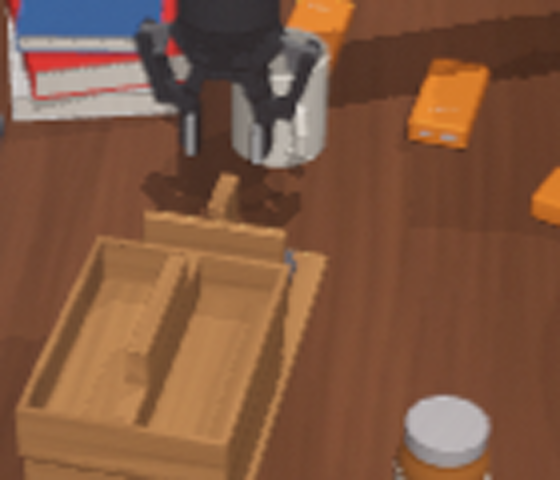

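The fingers, at crop (192,150) and (260,155), straddle the fin at (225,190). I'll descend and pinch it.

Emit:
play_rows([
  [0,0.002,0.015,0,0,0],
  [0,0.002,0.035,0,0,0],
  [0,0.002,0.055,0,0,0],
  [0,0.002,0.063,0,0,0],
  [0,0.002,0.063,0,0,0],
])

```text
time: 20.62
tcp_pos: [0.5512, -0.2543, 0.0615]
eef_rot: [-2.369, -2.061, 0.001]
force: [-0.1, 0.6, 0.7]
width: 0.0428
grasp_force: 0.0
```

Emit:
play_rows([
  [0,0,0,0,0,0],
  [0,0,0,0,0,0],
  [0,0,0,0,0,0],
  [0,0,0,0,0,0],
  [0,0,0,0,0,0],
], jaw=-1)

```text
time: 21.25
tcp_pos: [0.5505, -0.2548, 0.0634]
eef_rot: [-2.369, -2.061, 0.003]
force: [-4.9, 1.6, 4.9]
width: 0.0131
grasp_force: 59.6
```

```bash
python3 g.py 550.8 -252.8 60 82.2; python3 m.py | grep -E "stop|fin"
```

```text
shift [0.002  0.     0.0034] turn [-0.013  0.005 -0.016] t 21.25 w 0.0131 F [-4.9  1.6  4.9] q7 -0.17
top stop c 551.5 -235.6 size [33.5, 107.7] ang 172.3 zmed 0.085 186
top fin c 556.3 -236.6 size [30.0, 94.5] ang 175.3 zmed 0.0926 37
side stop c 550.1 -213.2 size [83.9, 107.4] ang 128.1 zmed 0.0836 265
side fin c 550.0 -249.3 size [51.6, 60.6] ang 141.4 zmed 0.0956 116
```

Emit:
play_rows([
  [0.01,0,0,0,0,0],
  [0.022,0,0,0,0,0],
  [0.036,0,0,0,0,0],
  [0.046,0,0,0,0,0],
  [0.05,0,0,0,0,0],
])

```text
time: 21.98
tcp_pos: [0.5573, -0.2056, 0.0634]
eef_rot: [-2.37, -2.062, 0.005]
force: [-5.9, -1.9, 4.8]
width: 0.0133
grasp_force: 59.6
```

Emit:
play_rows([
  [0,0,0,0,0,0],
  [0.001,0,0,0,0,0],
  [0.002,0,0,0,0,0],
  [0.003,0,0,0,0,0],
  [0.004,0,0,0,0,0],
])

```text
time: 22.6
tcp_pos: [0.5577, -0.2025, 0.0634]
eef_rot: [-2.371, -2.061, 0.005]
force: [-6.4, -1.0, 5.0]
width: 0.0129
grasp_force: 59.7
```

```bash
cat > gap.py <<'E'
from m import *
O=np.array([576.9,-63.0]);a=np.radians(82.2);ux=np.array([np.cos(a),np.sin(a)]);uy=np.array([-ux[1],ux[0]])
s=ctrl.state(); print("t",s["time"],"tcpx",((s["tcp_pos"][:2]*1000-O)@ux).round(2),"F along",(s["force"][:2]@ux).round(2),s["force"].round(1))
for n in ds:
    P=cl[n]; L=np.stack([(P[...,:2]*1000-O)@ux,(P[...,:2]*1000-O)@uy],-1); z=P[...,2]
    mk=(abs(L[...,1])<52)&(abs(L[...,1])>20)
    r=L[mk&(z>.1)&(z<.11)&(L[...,0]<-80)&(L[...,0]>-115)][:,0]
    p=L[mk&(z>.08)&(z<.09)&(L[...,0]<-90)&(L[...,0]>-180)][:,0]
    print(n,"tray end",len(r),np.percentile(r,[3,50]).round(1) if len(r) else 0,"plate",len(p),np.percentile(p,[3,50,97]).round(1) if len(p) else 0)
E
python3 gap.py
```

```text
t 22.7 tcpx -140.59 F along -1.66 [-5.9 -0.9  6. ]
top tray end 43 [-99.2 -97.1] plate 88 [-114.9 -109.2  -94.5]
side tray end 48 [-97.3 -91.8] plate 29 [-103.8  -92.   -90.3]
```

Emit:
play_rows([
  [0.0008,0,0,0,0,0],
  [0.0016,0,0,0,0,0],
  [0.0024,0,0,0,0,0],
  [0.003,0,0,0,0,0],
  [0.003,0,0,0,0,0],
])

```text
time: 23.32
tcp_pos: [0.5582, -0.1994, 0.0634]
eef_rot: [-2.371, -2.061, 0.005]
force: [-5.4, -0.4, 5.3]
width: 0.0132
grasp_force: 59.7
```

Emit:
play_rows([
  [0.0004,0,0,0,0,0],
  [0.0008,0,0,0,0,0],
  [0.0012,0,0,0,0,0],
  [0.0012,0,0,0,0,0],
  [0.0012,0,0,0,0,0],
])

```text
time: 23.95
tcp_pos: [0.5583, -0.1982, 0.0634]
eef_rot: [-2.371, -2.061, 0.005]
force: [-5.6, -0.2, 5.5]
width: 0.0133
grasp_force: 59.7
```

Emit:
play_rows([
  [0.0003,0,0,0,0,0],
  [0.0006,0,0,0,0,0],
  [0.0008,0,0,0,0,0],
  [0.0008,0,0,0,0,0],
  [0.0008,0,0,0,0,0],
])

```text
time: 24.58
tcp_pos: [0.5584, -0.1975, 0.0634]
eef_rot: [-2.371, -2.061, 0.005]
force: [-6.4, -1.2, 6.1]
width: 0.013
grasp_force: 59.7
```

```bash
cat > f.py <<'E'
from h import *
a=np.radians(82.2);ux=np.array([np.cos(a),np.sin(a)]);F=[];X=[]
for _ in range(5):
    ctrl.get_image("side"); s=ctrl.state(); F.append(s["force"][:2]@ux); X.append((s["tcp_pos"][:2]*1000-[576.9,-63])@ux)
print("tcpx",np.mean(X).round(2),"F",np.mean(F).round(2),np.std(F).round(2),s["time"])
E
python3 f.py; python3 gap.py
```

```text
tcpx -135.76 F -2.34 0.29 24.825
t 24.925 tcpx -135.76 F along -2.61 [-6.  -1.8  6.7]
top tray end 42 [-99.3 -97. ] plate 76 [-109.4 -105.4  -94.4]
side tray end 55 [-96.1 -91. ] plate 33 [-126.   -92.9  -90.3]
```

Emit:
play_rows([
  [0.0003,0,0,0,0,0],
  [0.0006,0,0,0,0,0],
  [0.0008,0,0,0,0,0],
  [0.0008,0,0,0,0,0],
  [0.0008,0,0,0,0,0],
])

```text
time: 25.55
tcp_pos: [0.5585, -0.1969, 0.0634]
eef_rot: [-2.371, -2.061, 0.006]
force: [-6.6, -1.4, 5.6]
width: 0.0132
grasp_force: 59.7
```

```bash
python3 f.py; python3 gap.py
```

```text
tcpx -135.21 F -2.21 0.3 25.8
t 25.9 tcpx -135.25 F along -1.93 [-6.3 -1.1  6.1]
top tray end 44 [-99.3 -96.7] plate 74 [-109.4 -105.1  -94.5]
side tray end 49 [-95.4 -90.9] plate 26 [-104.9  -92.5  -90.4]
```

Emit:
play_rows([
  [0.0003,0,0,0,0,0],
  [0.0006,0,0,0,0,0],
  [0.0008,0,0,0,0,0],
  [0.0008,0,0,0,0,0],
  [0.0008,0,0,0,0,0],
])

```text
time: 26.52
tcp_pos: [0.5585, -0.1969, 0.0634]
eef_rot: [2.371, 2.06, -0.007]
force: [-6.2, -3.0, 5.8]
width: 0.0133
grasp_force: 59.7
```

```bash
python3 f.py; python3 gap.py
```

```text
tcpx -135.16 F -3.86 0.25 26.775
t 26.875 tcpx -135.15 F along -3.41 [-6.4 -2.6  5.7]
top tray end 42 [-99.3 -96.9] plate 75 [-109.3 -105.1  -94.6]
side tray end 51 [-97.4 -90.4] plate 24 [-128.5  -92.6  -90.4]
```

Emit:
play_rows([
  [0.0003,0,0,0,0,0],
  [0.0006,0,0,0,0,0],
  [0.0008,0,0,0,0,0],
  [0.0008,0,0,0,0,0],
  [0.0008,0,0,0,0,0],
])

```text
time: 27.5
tcp_pos: [0.5586, -0.1962, 0.0634]
eef_rot: [2.371, 2.06, -0.007]
force: [-6.7, -2.5, 5.7]
width: 0.0134
grasp_force: 59.7
```

```bash
python3 f.py; python3 gap.py
```

```text
tcpx -134.41 F -3.78 0.49 27.75
t 27.85 tcpx -134.41 F along -3.63 [-5.7 -2.9  6.2]
top tray end 43 [-98.4 -96. ] plate 71 [-108.2 -103.8  -93.7]
side tray end 50 [-96.  -89.9] plate 28 [-100.6  -91.6  -90.2]
```

The stop has met the tray: the force stepped up from 2.2 to 3.8 N and the tray end moved with it by 0.8 mm. I'll back off 10 mm, to tcpx -144.4.

Emit:
play_rows([
  [-0.002,0,0,0,0,0],
  [-0.005,0,0,0,0,0],
  [-0.008,0,0,0,0,0],
  [-0.0102,0,0,0,0,0],
  [-0.0102,0,0,0,0,0],
])

```text
time: 28.48
tcp_pos: [0.5576, -0.2036, 0.0634]
eef_rot: [-2.369, -2.061, 0.003]
force: [-6.0, 1.5, 6.0]
width: 0.013
grasp_force: 59.7
```

```bash
python3 f.py; python3 gap.py
```

```text
tcpx -141.97 F 1.17 0.45 28.725
t 28.825 tcpx -141.98 F along 1.28 [-5.7  2.1  6.4]
top tray end 44 [-98.3 -95.9] plate 86 [-116.1 -111.   -93.9]
side tray end 55 [-97.3 -89.9] plate 27 [-104.4  -92.   -90.1]
```

Emit:
play_rows([
  [-0.001,0,0,0,0,0],
  [-0.002,0,0,0,0,0],
  [-0.0023,0,0,0,0,0],
  [-0.0023,0,0,0,0,0],
  [-0.0023,0,0,0,0,0],
])

```text
time: 29.45
tcp_pos: [0.5573, -0.2055, 0.0634]
eef_rot: [-2.369, -2.061, 0.003]
force: [-6.1, 2.8, 5.1]
width: 0.0137
grasp_force: 59.7
```

```bash
python3 f.py; python3 gap.py
```

```text
tcpx -143.87 F 1.73 0.55 29.7
t 29.8 tcpx -143.87 F along 1.63 [-4.8  2.3  4.7]
top tray end 44 [-98.5 -95.8] plate 85 [-117.8 -113.1 -107.9]
side tray end 53 [-96.9 -90.2] plate 27 [-105.5  -91.7  -90.4]
```

Emit:
play_rows([
  [-0.0006,0,0,0,0,0],
  [-0.0006,0,0,0,0,0],
  [-0.0006,0,0,0,0,0],
  [-0.0006,0,0,0,0,0],
  [-0.0006,0,0,0,0,0],
])

```text
time: 30.42
tcp_pos: [0.5572, -0.2061, 0.0634]
eef_rot: [-2.369, -2.061, 0.003]
force: [-5.9, 2.8, 6.6]
width: 0.0132
grasp_force: 59.7
```

Emit:
play_rows([
  [0,0,0,0,0,0],
  [0,0,0,0,0,0],
  [0,0,0,0,0,0],
  [0,0,0,0,0,0],
  [0,0,0,0,0,0],
], jaw=0)

```text
time: 31.05
tcp_pos: [0.5586, -0.207, 0.0626]
eef_rot: [2.37, 2.062, 0.0]
force: [-1.0, 0.4, 1.1]
width: 0.0427
grasp_force: 0.0
```

Emit:
play_rows([
  [0,0,-0.01,0,0,0],
  [0,0,-0.04,0,0,0],
  [0,0,-0.08,0,0,0],
  [0,0,-0.12,0,0,0],
  [0,0,-0.15,0,0,0],
])

```text
time: 31.68
tcp_pos: [0.5592, -0.2068, 0.2153]
eef_rot: [2.368, 2.061, 0.002]
force: [0.5, -0.6, -0.6]
width: 0.0426
grasp_force: 0.0
```

Emit:
play_rows([
  [-0.04,-0.03,0,0,0,0],
  [-0.08,-0.06,0,0,0,0],
  [-0.12,-0.09,0,0,0,0],
  [-0.15,-0.12,0,0,0,0],
  [-0.15,-0.12,0,0,0,0],
])

```text
time: 32.3
tcp_pos: [0.4155, -0.3422, 0.2129]
eef_rot: [-2.377, -2.054, 0.004]
force: [0.0, -0.7, 0.0]
width: 0.043
grasp_force: 0.0
```

```bash
python3 gap.py; python3 - <<'E'
from m import *
for n in ds: rect(n,(.577,-.063),.125,.098,.112,"rim")
a=cv2.resize(ds["side"]["color"][150:270,200:310],None,fx=3.6,fy=4,interpolation=2);b=cv2.resize(ds["top"]["color"][140:240,230:370],None,fx=2.8,fy=4.8,interpolation=2)
b=cv2.resize(b,(392,480));a=cv2.resize(a,(396,480));cv2.imwrite("pics/s6.png",np.hstack([a,b])[...,::-1])
E
```

```text
t 32.4 tcpx -294.77 F along 0.1 [ 0.2  0.1 -0.3]
top tray end 38 [-98.5 -96. ] plate 91 [-118.3 -113.1  -93.8]
side tray end 51 [-96.4 -90.1] plate 34 [-94.5 -91.8 -90.1]
top rim c 573.6 -75.9 size [145.3, 221.7] ang 82.0 zmed 0.1057 709
side rim c 579.0 -58.7 size [145.6, 204.2] ang 82.3 zmed 0.104 646
```

View pics/s6.png

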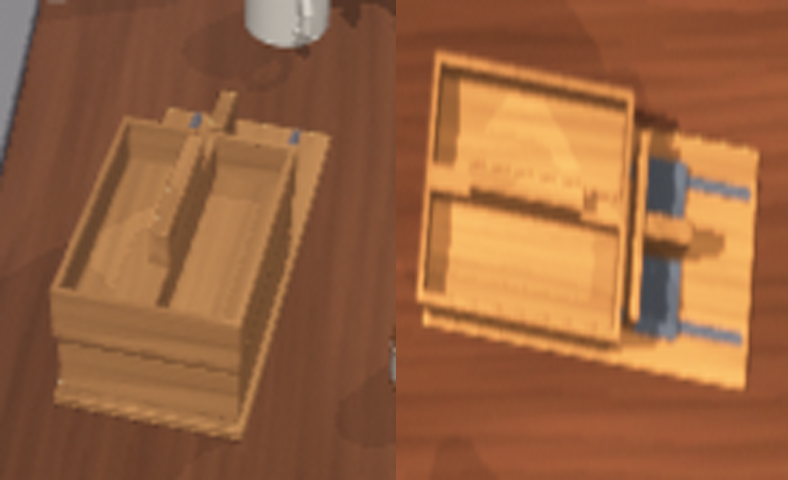

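The tray is seated with its rim at 0.1057. The stop plate, at crop right (637,230), stands about 10 mm clear of it, and the gripper is away.

```bash
python3 -c "
from cell import ctrl; print(ctrl.finish_job())"
```

```text
the job is handed in; nothing more can be done
None
```

I've handed the job in: the power bank lies flat in the lower tray, the upper tray is seated on it, and the stop met the tray and was backed off to a gap of about 10 mm and released (about 32 s on the robot's clock).

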